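Set the bench anvil over the hidden bearer

TASK

The thin boards on top of the stand carry weight only above one hidden bearer, which cannot be seen: find it by pressing along the boards and feeling where they are stiff. Then set the bench anvil on the boards above the bearer and slide its base plate tongue straight in under the keeper rail, fully home against the stop, so that it stands level without sinking, and let go. Never let the anvil sink into unsupported boards, and leave the other things where they are.

Things in the scene. Friction and masses are not known exactly. Their poses are not given: they have to be found in the camera images.
- stand: Boarded stand fixed on the table: a wooden box 176 (x) x 300 (y) x 70 mm high, topped by 14 thin boards side by side, each 20 mm wide in y, 160 mm long in x. Origin: centre of its underside on the table; z up; x points away from the robot to the steel keeper rail on its far edge. One bearer is hidden inside, under the boards; nothing shows outside where.
- boards (a point): Middle of the boards' upper face, 70 mm above the stand's origin; boards cover +-80 mm in x, +-140 mm in y. Boards are sprung: each sinks up to 12 mm, at 0.25 N plus 0.15 N per mm; a fingertip covers 1 to 3. The bearer: a bar 30 mm wide in y, along the whole depth in x, its middle at y -95 to +95 mm. Boards over any part of it go down only about 1 mm, then are solid.
- slot (a point): Middle of the mouth of the slot under the keeper rail, 50 mm beyond the stand's origin in x and 7 mm above the boards. The slot is 14 mm high (boards to rail), 30 mm deep in x, 280 mm wide in y, open towards the robot. The rail is a steel strip 5 mm thick, its top 19 mm above the boards.
- stop (a point): Middle of the stop, the wall that closes the slot at its far end, 80 mm beyond the stand's origin in x. The tongue of the anvil's plate must meet it.
- anvil: Small bench anvil, 0.8 to 1.05 kg, the only thing with a horn and flat base plate. Origin: centre of the plate's underside; z up; x points along the plate away from the horn. Plate 110 (x) x 60 (y) x 10 mm; its bare front end, x +5..+55 mm, is the tongue. On it a foot 50 x 46 mm up to z = 24 mm (x -45..+5), then a narrow waist. Centre of mass near x = -15 mm.
- anvil_face (a point): Centre of the anvil's top face, 64 mm above its underside and 20 mm towards the horn from its origin. The face block is 70 (x) x 26 (y) x 24 mm tall (z 40..64), good to grip across its 26 mm from above. The tapered horn goes on from it to 100 mm behind the anvil's origin.
- swage: Bystander, not to be moved: grooved steel block, 85 x 60 x 55 mm, no base plate. Origin: on its underside.
- bottle: Bystander, not to be moved: white round bottle, 64 mm across, 170 mm tall. Origin: on its underside.
- tin: Bystander, not to be moved: round tin, 72 mm across, 75 mm tall. Origin: on its underside.
- hammer: Bystander, not to be moved: hand hammer lying on the table, 260 mm long (along its own x), about 30 mm high. Origin: on its underside.
- rasp: Bystander, not to be moved: flat steel farrier's rasp lying flat, 250 x 42 x 6 mm plus a 70 mm tang at its -x end. Origin: on its underside.
- brush: Bystander, not to be moved: wire block brush, 130 x 45 x 44 mm, wooden back up. Origin: on its underside.
- horseshoe: Bystander, not to be moved: steel horseshoe lying flat, about 110 x 125 x 9 mm. Origin: on its underside.
Not all that is in view belongs to the job. What is shaped like the anvil but orange or turquoise is not meant.

How it is judged:
At the end, for the whole second after the job is handed in: The anvil stands at rest and released on the boards, its tongue under the keeper rail within 6 mm of the stop, square to it within 0.08 rad, level within 0.05 rad, and its base not more than 3.5 mm below the unloaded tops of the boards (x of anvil in the frame of stand between 0.019 and 0.03 m and y of anvil in the frame of stand between -0.125 and 0.125 m and z of anvil in the frame of stand between 0.0665 and 0.073 m and angle between anvil's own z axis and vertical below 0.05 rad and angle between the x axis of anvil and the x axis of stand, either way round below 0.08 rad and linear speed of anvil below 0.01 m/s); the robot touches nothing.
It fails at once if the anvil sinks more than 6 mm into the boards (x of anvil in the frame of stand between -0.08 and 0.08 m and y of anvil in the frame of stand between -0.15 and 0.15 m and z of anvil in the frame of stand below 0.064 m).
It fails at once if another thing is moved more than 30 mm (distance of any of swage, bottle, tin, hammer, rasp, brush, horseshoe from where it was at the start of the episode above 0.03 m).
It also fails if it takes over 72 s, if anything falls off the work surface, if the arm or the gripper's body presses on something with over 40 N, if the wrist force passes 120 N, or if a joint passes its speed limit or range.

ROBOT

A 6-joint arm with a two-finger parallel gripper is mounted at the origin on the work surface. World frame = base frame: x ahead of the robot, y to its left, z up, the work surface at z = 0. Lengths are in m, angles in rad, forces in N, time in s.
With the tool pointing down it reaches from about 0.375 to 0.9 m from the base axis. Payload 3.1 kg.
Tool frame: the origin (TCP) lies on the centre line of the jaws, within the pads' length; the fingertips stand 8 mm ahead of it and the grasp point (between the pads) lies 11 mm behind it; z points along the fingers, y is the line along which they close (so a half turn about z gives the same grasp; the last joint's range is limited). The gripper opens to 85 mm and grips with 20 to 120 N. Pads are 22 mm wide; open, the fingers measure 114 mm over their backs; the gripper's body (76 mm by 85 mm) begins 54 mm behind the grasp point. The pads swing forward as they close: fully open they stand 13 mm farther back than shut.
Start: joints at [-1.508, 0.527, 1.433, -0, 1.181, -0.178], TCP at [0.15, -0.607, 0.239] pointing down, gripper open.
Joint ranges: [-3.08, 3.08], [-0.75, 2.2], [0.22, 2.44], [-1.43, 4.57], [0, 2.65], [-2.85, 2.85]. Speed limits (rad/s): [2.79, 2.79, 3.14, 3.14, 3.14, 3.14].

INTERFACE

Orientations are given as a unit quaternion [x, y, z, w].
In Python, from station import * gives the robot as it stands.
- The arm moves only by the tool play_rows, never from a script. Its argument "rows" is a list of rows, each a list of 3 entries, a list of its own where there are three numbers: the turn, a rotation vector about the tool's x, y, z in degrees, then the shift along the tool's x, y, z in mm, then the closure, from 0 (fully open) to 1 (shut). In form: [[[ax, ay, az], [dx, dy, dz], jaw], ...]. A call has 1 to 12 rows; each row shifts and turns the commanded pose from where the row before left it, along the tool's axes as they then stand; what a row does not reach is not made up. A row lasts 1/12 s, in which the tool goes at most 41.7 mm and 7.16 degrees, less where a joint would pass 70% of its speed; a pose out of reach is approached as far as the arm can. A call with a gripper value outside its range is refused whole. The fingers move at their own pace and stop on an object; "grip_force" is the grip in N (left out, the last holds). Time passes only in rows, so rows that do not move let the fingers close. It gives the time, the measured TCP pose, the force, the opening and the grip force at its end, in the units of the state.
- sense(): the state, without advancing time (a new reading comes with each control period).
- snapshot(name): name is "side" or "top"; returns (picture, depth): 400x640x3 uint8, red, green, blue; 400x640 float32, m along the optical axis (not along the pixel's ray), 0 where there is no reading.
- get_calibration(name): a dict with "vfov" (degrees; the focal length in pixels is half the picture's height over the tangent of half this angle, whatever the lens; pixels are square), "cx", "cy" (the principal point, pixels), "xyz" and "attitude" of the camera in the world. Camera axes: x right, y down, z forward; pixel columns grow to the right and rows downward; lengths in m; the calibration is good to about 2 mm. A picture is of the moment at which its call begins. get_calibration takes no time and is no camera call.
- sign_off(): hands the job in; it is judged then, once.
The state is a dict: "t": time; "q": joint angles; "qd": joint speeds; "tau": joint torques, N m; "tcp_pos": TCP position; "tool_rot": TCP orientation; "force": force on the tool from outside, world axes, zero at the start; "ft_torque": the same for the moment, N m; "finger_gap": opening from 0.0 (shut) to 1.0 (fully open); "gripper_force": force on a finger pad.
Only numpy, scipy, OpenCV 4.12 (cv2) and the standard library are available. Lean on these libraries where they do the work, as an engineer would, in place of code of your own. Each camera call takes 0.05 s, during which the arm holds its last target. There are 200 camera calls.

## Working session

There is one attempt and no reset: what is moved stays moved. The work goes in short steps, Python scripts to look and compute and a tool call to move; the robot and the scene stay as the last step left them, time stands still between calls to the robot, and variables do not carry over. Pictures are saved under pics/ and viewed, at most 10 in all, crops included, and the job is handed in when it is done.

Besides the shell and the picture viewer there is one more tool, called as name(argument=value, ...) on one line, values as JSON. play_rows: Moves the arm, as the interface text tells. Its arguments: {"type":"object","properties":{"rows":{"type":"array","items":{"type":"array"}},"grip_force":{"type":"number"}},"required":["rows"]}

```bash
mkdir -p pics; ls; python3 - <<'E'
from station import *
import cv2,numpy as np
print(sense())
for n in("side","top"):
    p,d=snapshot(n); cv2.imwrite(f"pics/{n}0.png",p[:,:,::-1]); np.savez(f"pics/{n}0.npz",p=p,d=d)
    print(n,get_calibration(n),(d>0).mean())
E
```

```text
pics
{'t': 0.0, 'q': array([-1.50747832e+00,  5.28447579e-01,  1.43392156e+00, -6.06368268e-06,
        1.18142358e+00, -1.78489925e-01]), 'qd': array([ 3.70011306e-04,  1.28257432e-03, -6.07540291e-06, -1.45880992e-04,
       -7.06867898e-04,  1.36976664e-04]), 'tau': array([ 3.42540661e-04, -4.42343724e+01, -1.78021753e+01, -1.63769741e-04,
        8.45481001e-03, -6.32953636e-07]), 'tcp_pos': array([ 0.14964857, -0.6060827 ,  0.23833891]), 'tool_rot': array([ 9.92699275e-01,  1.20610694e-01,  6.05126299e-05, -1.09837376e-03]), 'force': array([0.53739619, 0.57422673, 0.09194737]), 'ft_torque': array([-0.02936089,  0.00572343, -0.02295462]), 'gripper_force': 0.0, 'finger_gap': 0.999327805014731}
side {'vfov': 44.039656003776095, 'cx': 318.7424705925925, 'cy': 197.6503283781669, 'xyz': array([-0.33655953, -1.20019659,  1.3577986 ]), 'attitude': array([ 0.86587227, -0.28035496,  0.12502997, -0.39501117])} 0.969265625
top {'vfov': 54.081629905145256, 'cx': 316.55076122146056, 'cy': 194.64806536070535, 'xyz': array([ 0.28633393, -0.02778412,  1.28378808]), 'attitude': array([ 0.70503711, -0.70387616,  0.06319679, -0.05905248])} 0.995890625
```

View pics/side0.png

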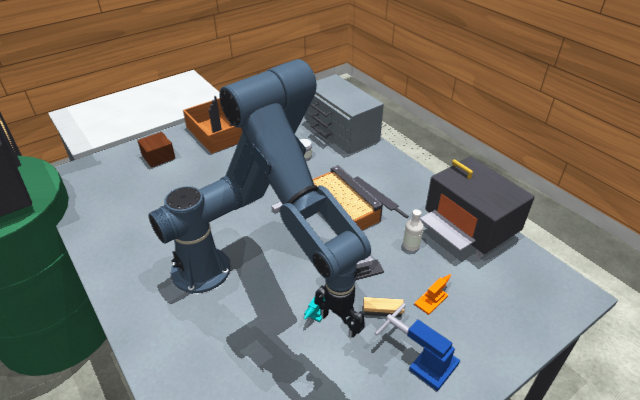

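View pics/top0.png

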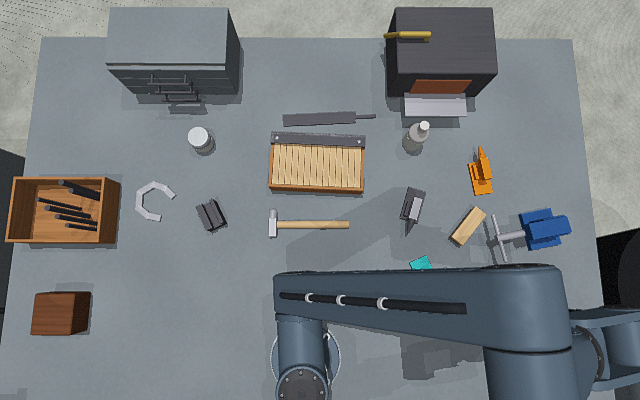

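Top view: the stand is at (317,163) with its rail at the top (far) edge. Things that could be taken for the anvil: dark grey object with a horn (411,208), the orange copy (481,172), the turquoise copy (421,263), and the grooved swage (211,214). I choose (411,208) and check it in a crop.

```bash
cat > h.py <<'E'
import numpy as np,cv2
from scipy.spatial.transform import Rotation as R
from station import *
def cloud(n,d,c=None):
    c=c or get_calibration(n); f=d.shape[0]/2/np.tan(np.radians(c["vfov"]/2))
    v,u=np.mgrid[:d.shape[0],:d.shape[1]]
    P=np.stack([(u-c["cx"])/f*d,(v-c["cy"])/f*d,d],-1)
    return P@R.from_quat(c["attitude"]).as_matrix().T+c["xyz"]
E
python3 - <<'E'
from h import *
z=np.load("pics/top0.npz"); p,d=z["p"],z["d"]
c=cv2.resize(p[175:245,375:445],(560,560),interpolation=cv2.INTER_NEAREST)
e=cv2.resize(p[120:205,255:380],(750,510),interpolation=cv2.INTER_NEAREST)
cv2.imwrite("pics/an.png",c[:,:,::-1]); 
P=cloud("top",d)
np.set_printoptions(precision=3,suppress=True,linewidth=200)
def rect(m,nm):
    xy=P[m][:,:2].astype(np.float32)*1000; r=cv2.minAreaRect(xy); print(nm,m.sum(),np.round(r[0]),np.round(r[1]),round(r[2],1),"zmed",np.median(P[m][:,2]), cv2.boxPoints(r).round().tolist())
a=np.zeros(d.shape,bool);a[178:240,392:432]=1
print("table z",np.median(P[240:260,100:250,2]))
for lo,hi in((.005,.016),(.018,.03),(.035,.058),(.055,.08),(.005,.08)): 
    m=a&(P[...,2]>lo)&(P[...,2]<hi)
    if m.sum()>3: rect(m,(lo,hi))
s=np.zeros(d.shape,bool);s[125:200,260:372]=1
for lo,hi in((.055,.078),(.08,.1),(.04,.1)): rect(s&(P[...,2]>lo)&(P[...,2]<hi),("stand",lo))
# wood colour boards
hsv=cv2.cvtColor(p,cv2.COLOR_RGB2HSV)
w=s&(hsv[...,1]>60)&(hsv[...,0]<30)&(P[...,2]>.06); rect(w,"wood")
# same with side cam
z=np.load("pics/side0.npz");p,d=z["p"],z["d"];P=cloud("side",d)
s=np.zeros(d.shape,bool);s[150:245,290:400]=1
hsv=cv2.cvtColor(p,cv2.COLOR_RGB2HSV)
rect(s&(hsv[...,1]>60)&(hsv[...,0]<30)&(P[...,2]>.06)&(P[...,2]<.08),"wood side")
s[:]=0;s[250:290,350:395]=1
for lo,hi in((.005,.016),(.055,.08),(.005,.08)):
    m=s&(P[...,2]>lo)&(P[...,2]<hi)
    if m.sum()>3: rect(m,("anv side",lo))
E
```

```text
table z 0.00025369419353149514
(0.005, 0.016) 405 [ 465. -348.] [129. 204.] 87.8 zmed 0.009845964669912943 [[361.0, -409.0], [565.0, -417.0], [569.0, -287.0], [366.0, -280.0]]
(0.018, 0.03) 71 [ 458. -345.] [46. 49.] 71.8 zmed 0.024746438840854257 [[427.0, -359.0], [474.0, -375.0], [488.0, -331.0], [441.0, -315.0]]
(0.035, 0.058) 51 [ 437. -334.] [ 21. 109.] 82.8 zmed 0.053276578127125385 [[381.0, -338.0], [489.0, -351.0], [492.0, -330.0], [384.0, -317.0]]
(0.055, 0.08) 252 [ 438. -338.] [ 28. 110.] 72.6 zmed 0.06403018621204848 [[382.0, -335.0], [487.0, -368.0], [495.0, -342.0], [390.0, -309.0]]
(0.005, 0.08) 771 [ 465. -348.] [129. 204.] 87.8 zmed 0.014446841081761086 [[361.0, -409.0], [565.0, -417.0], [569.0, -287.0], [366.0, -280.0]]
('stand', 0.055) 4165 [591. -34.] [307. 145.] 87.6 zmed 0.07034096982518645 [[512.0, -185.0], [657.0, -191.0], [670.0, 116.0], [525.0, 122.0]]
('stand', 0.08) 1124 [676. -38.] [301.  40.] 87.5 zmed 0.08951199973312352 [[650.0, -188.0], [690.0, -189.0], [703.0, 112.0], [663.0, 113.0]]
('stand', 0.04) 5372 [607. -35.] [307. 178.] 87.5 zmed 0.07113874685095245 [[512.0, -185.0], [690.0, -192.0], [703.0, 114.0], [525.0, 122.0]]
wood 4016 [475. -28.] [301. 378.] 87.2 zmed 0.07037937988218612 [[279.0, -170.0], [657.0, -188.0], [671.0, 113.0], [294.0, 131.0]]
wood side 1222 [613. -34.] [130. 314.] 1.2 zmed 0.06969190012608506 [[545.0, 122.0], [552.0, -192.0], [681.0, -189.0], [674.0, 125.0]]
('anv side', 0.005) 234 [ 498. -378.] [193. 130.] 39.4 zmed 0.009556591270333037 [[382.0, -389.0], [465.0, -489.0], [614.0, -367.0], [531.0, -267.0]]
('anv side', 0.055) 79 [ 458. -350.] [27. 62.] 78.0 zmed 0.06168904015264731 [[425.0, -356.0], [486.0, -369.0], [491.0, -343.0], [431.0, -330.0]]
('anv side', 0.005) 428 [ 497. -372.] [191. 133.] 44.7 zmed 0.013915724071412061 [[382.0, -392.0], [476.0, -487.0], [612.0, -352.0], [518.0, -258.0]]
```

View pics/an.png

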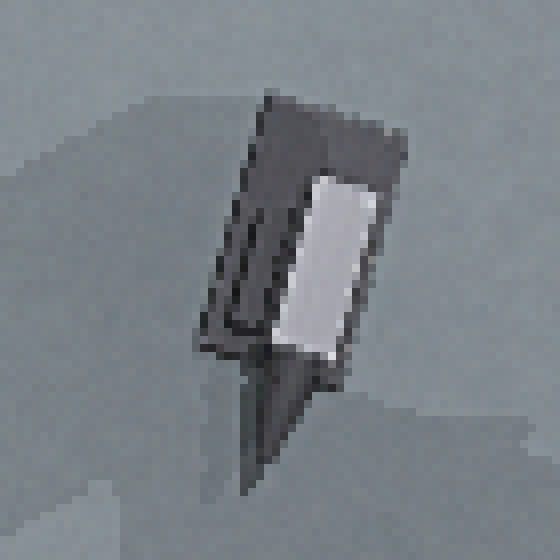

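The crop confirms the choice: bright top face at pixel (416,208), horn pointing down (towards the robot), bare tongue at the top. Its plate corners are in the crop at (265,92), (407,130), (340,388) and (200,345). I'll refine the poses.

```bash
cat >> h.py <<'E'
def ray(n,uv,zp):
    c=get_calibration(n); f=200/np.tan(np.radians(c["vfov"]/2)); uv=np.atleast_2d(uv).astype(float)
    D=np.c_[(uv[:,0]-c["cx"])/f,(uv[:,1]-c["cy"])/f,np.ones(len(uv))]@R.from_quat(c["attitude"]).as_matrix().T
    return c["xyz"]+D*((zp-c["xyz"][2])/D[:,2])[:,None]
E
python3 - <<'E'
from h import *
np.set_printoptions(precision=1,suppress=True,linewidth=200)
z=np.load("pics/top0.npz"); p,d=z["p"],z["d"]
def bright(n,p,y0,y1,x0,x1,zz):
    m=np.zeros(p.shape[:2],bool);m[y0:y1,x0:x1]=1;m&=p.min(-1)>165
    v,u=np.nonzero(m);X=ray(n,np.c_[u,v],zz)*1000;r=cv2.minAreaRect(X[:,:2].astype(np.float32))
    print(n,m.sum(),X.mean(0),r,np.c_[u,v].mean(0))
bright("top",p,190,225,405,428,.064)
C=np.array([[265,92],[407,130],[340,388],[200,345]])/8-.5+[375,175]
Q=ray("top",C,.010)*1000;print("plate",Q,Q.mean(0))
for a,b in((3,0),(2,1)): print(np.degrees(np.arctan2(*(Q[b]-Q[a])[[1,0]])),np.linalg.norm(Q[b]-Q[a]))
# boards area: wood mask, rail lower edge
hsv=cv2.cvtColor(p,cv2.COLOR_RGB2HSV)
s=np.zeros(p.shape[:2],np.uint8);s[125:200,260:372]=255
w=cv2.bitwise_and(s,cv2.inRange(hsv,(5,70,60),(30,255,255)))
k=max(cv2.findContours(w,0,1)[0],key=cv2.contourArea);X=ray("top",k[:,0],.07)*1000
r=cv2.minAreaRect(X[:,:2].astype(np.float32));print("wood",r,cv2.boxPoints(r).tolist())
P=cloud("top",d)*1000
# near board edge & rail: fit per column
m=(s>0)&(P[...,2]>84)&(P[...,2]<95)
r=cv2.minAreaRect(P[m][:,:2].astype(np.float32));print("rail",r,P[m].mean(0))
z=np.load("pics/side0.npz");p=z["p"]
bright("side",p,245,290,350,395,.064)
E
```

```text
top 133 [ 460.3 -345.3   64. ] ((457.8071594238281, -345.32965087890625), (23.888504028320312, 67.12774658203125), 72.46277618408203) [415.2 207.2]
plate [[ 538.9 -337.3   10. ]
 [ 523.  -395.5   10. ]
 [ 415.8 -363.1   10. ]
 [ 433.4 -306.6   10. ]] [ 477.8 -350.6   10. ]
-16.237014008353885 109.87201207124991
-16.82444442857533 111.91060799775941
wood ((585.0166625976562, -33.901153564453125), (301.6576843261719, 155.88327026367188), 87.4818115234375) [[500.5234069824219, -181.1598663330078], [656.2561645507812, -188.0088348388672], [669.5098876953125, 113.35755920410156], [513.7771606445312, 120.20652770996094]]
rail ((676.1891479492188, -37.94471740722656), (301.259521484375, 40.32468032836914), 87.52838897705078) [676.1 -38.1  89.4]
side 303 [ 528.5 -364.3   64. ] ((500.0943603515625, -393.87115478515625), (178.8874053955078, 132.56466674804688), 19.627464294433594) [381.2 253.8]
```

Poses: the stand centre is about (607,-35) mm with yaw -2.5°. The anvil origin is about (478,-351) mm with yaw -17°. Next I close the jaws, align with the stand and move above it.

play_rows(rows=[[[0,0,5.5],[0,0,0],1],[[0,0,5.5],[0,0,0],1],[[0,0,5.4],[0,0,0],1],[[0,0,0],[23,-27,0],1],[[0,0,0],[23,-27,0],1],[[0,0,0],[23,-27,0],1],[[0,0,0],[23,-27,0],1],[[0,0,0],[23,-27,0],1],[[0,0,0],[23,-27,0],1],[[0,0,0],[23,-27,0],1],[[0,0,0],[23,-27,0],1],[[0,0,0],[23,-27,0],1]], grip_force=40)

```text
t: 1.1
tcp_pos: [0.368, -0.3716, 0.239]
tool_rot: [1.0, -0.022, -0.0, -0.0]
force: [0.1, -0.2, 0.4]
finger_gap: -0.003
gripper_force: 0.0
```

play_rows(rows=[[[0,0,0],[23,-27,0],1],[[0,0,0],[23,-27,0],1],[[0,0,0],[23,-27,0],1],[[0,0,0],[23,-27,0],1],[[0,0,0],[23,-27,0],1],[[0,0,0],[23,-27,0],1],[[0,0,0],[23,-27,20],1],[[0,0,0],[23,-27,25],1],[[0,0,0],[23,-27,25],1],[[0,0,0],[0,0,25],1],[[0,0,0],[0,0,25],1],[[0,0,0],[0,0,0],1]])

```text
t: 2.1
tcp_pos: [0.5796, -0.1393, 0.1161]
tool_rot: [1.0, -0.021, -0.005, -0.002]
force: [-0.4, 1.2, 0.2]
finger_gap: 0.002
gripper_force: 0.0
```

```bash
cat >> h.py <<'E'
S=np.array([.6073,-.0349]);SY=np.radians(-2.5)
def rel():
    s=sense();M=R.from_quat(s["tool_rot"]).as_matrix();c,n=np.cos(SY),np.sin(SY)
    d=s["tcp_pos"][:2]-S
    print("t %.2f"%s["t"],"tcp",(s["tcp_pos"]*1e3).round(1),"stand xy",(np.array([c*d[0]+n*d[1],-n*d[0]+c*d[1]])*1e3).round(1),
     "yaw %.2f"%np.degrees(np.arctan2(M[1,0],M[0,0])),"tilt",(M[:2,2]).round(4),"F",s["force"].round(2),"gap %.3f"%s["finger_gap"],"gf",round(s["gripper_force"],1))
    return s,M
E
python3 -c "
from h import *
rel()"
```

```text
t 2.10 tcp [ 579.6 -139.3  116.1] stand xy [ -23.1 -105.5] yaw -2.45 tilt [-0.0103  0.0045] F [-0.38  1.16  0.21] gap 0.002 gf 0.0
```

play_rows(rows=[[[0,0,0],[0,0,20],1],[[0,0,0],[0,0,12],1],[[0,0,0],[0,0,0],1],[[0,0,0],[0,0,0],1],[[0,0,0],[0,0,0],1]])

```text
t: 2.52
tcp_pos: [0.5835, -0.1423, 0.0904]
tool_rot: [1.0, -0.022, 0.001, 0.0]
force: [-0.1, -0.3, 0.1]
finger_gap: 0.0
gripper_force: 0.0
```

```bash
python3 -c "
from h import *
rel()"
```

```text
t 2.52 tcp [ 583.5 -142.3   90.4] stand xy [ -19.1 -108.3] yaw -2.57 tilt [ 0.0016 -0.0007] F [-0.11 -0.28  0.13] gap 0.000 gf 0.0
```

play_rows(rows=[[[0,0,0],[0,0,6],1],[[0,0,0],[0,0,6],1],[[0,0,0],[0,0,0],1],[[0,0,0],[0,0,0],1],[[0,0,0],[0,0,0],1]])

```text
t: 2.93
tcp_pos: [0.5829, -0.1417, 0.0774]
tool_rot: [1.0, -0.022, -0.0, 0.0]
force: [1.0, -0.4, 0.9]
finger_gap: 0.002
gripper_force: 0.2
```

```bash
python3 -c "
from h import *
rel()"
```

```text
t 2.93 tcp [ 582.9 -141.7   77.4] stand xy [ -19.7 -107.8] yaw -2.55 tilt [-0. -0.] F [ 0.98 -0.42  0.9 ] gap 0.002 gf 0.2
```

play_rows(rows=[[[0,0,0],[0,0,4],1],[[0,0,0],[0,0,0],1],[[0,0,0],[0,0,0],1],[[0,0,0],[0,0,0],1]])

```text
t: 3.27
tcp_pos: [0.5831, -0.1418, 0.077]
tool_rot: [1.0, -0.022, 0.001, 0.0]
force: [-4.9, 1.2, 21.3]
finger_gap: 0.001
gripper_force: 10.7
```

play_rows(rows=[[[0,0,0],[0,0,-10],1],[[0,0,0],[0,-19,0],1],[[0,0,0],[0,-19,0],1],[[0,0,0],[0,0,0],1],[[0,0,0],[0,0,5],1],[[0,0,0],[0,0,5],1],[[0,0,0],[0,0,0],1],[[0,0,0],[0,0,0],1],[[0,0,0],[0,0,0],1]])

```text
t: 4.02
tcp_pos: [0.5852, -0.1037, 0.0769]
tool_rot: [1.0, -0.023, 0.001, -0.0]
force: [-4.7, 5.9, 25.7]
finger_gap: -0.001
gripper_force: 12.7
```

play_rows(rows=[[[0,0,0],[0,0,-10],1],[[0,0,0],[0,-20,0],1],[[0,0,0],[0,-20,0],1],[[0,0,0],[0,0,0],1],[[0,0,0],[0,0,5],1],[[0,0,0],[0,0,5],1],[[0,0,0],[0,0,0],1],[[0,0,0],[0,0,0],1],[[0,0,0],[0,0,0],1]])

```text
t: 4.77
tcp_pos: [0.5863, -0.0648, 0.073]
tool_rot: [1.0, -0.023, -0.0, 0.0]
force: [-0.3, -0.4, 1.3]
finger_gap: -0.005
gripper_force: 0.5
```

play_rows(rows=[[[0,0,0],[0,0,-10],1],[[0,0,0],[0,-20,0],1],[[0,0,0],[0,-20,0],1],[[0,0,0],[0,0,0],1],[[0,0,0],[0,0,5],1],[[0,0,0],[0,0,5],1],[[0,0,0],[0,0,0],1],[[0,0,0],[0,0,0],1],[[0,0,0],[0,0,0],1]])

```text
t: 5.52
tcp_pos: [0.5881, -0.0245, 0.0732]
tool_rot: [1.0, -0.023, -0.0, 0.0]
force: [-0.3, -0.1, 1.1]
finger_gap: 0.0
gripper_force: 0.5
```

play_rows(rows=[[[0,0,0],[0,0,-10],1],[[0,0,0],[0,-20,0],1],[[0,0,0],[0,-20,0],1],[[0,0,0],[0,0,0],1],[[0,0,0],[0,0,5],1],[[0,0,0],[0,0,5],1],[[0,0,0],[0,0,0],1],[[0,0,0],[0,0,0],1],[[0,0,0],[0,0,0],1]])

```text
t: 6.27
tcp_pos: [0.5898, 0.0154, 0.0731]
tool_rot: [1.0, -0.023, -0.0, 0.0]
force: [-1.3, -0.8, 1.2]
finger_gap: 0.003
gripper_force: 0.5
```

play_rows(rows=[[[0,0,0],[0,0,-10],1],[[0,0,0],[0,-20,0],1],[[0,0,0],[0,-20,0],1],[[0,0,0],[0,0,0],1],[[0,0,0],[0,0,5],1],[[0,0,0],[0,0,5],1],[[0,0,0],[0,0,0],1],[[0,0,0],[0,0,0],1],[[0,0,0],[0,0,0],1]])

```text
t: 7.02
tcp_pos: [0.5915, 0.0554, 0.0731]
tool_rot: [1.0, -0.023, -0.0, 0.0]
force: [-0.7, 0.0, 1.0]
finger_gap: -0.002
gripper_force: 0.5
```

```bash
python3 -c "
from h import *
rel()"
```

```text
t 7.02 tcp [591.5  55.4  73.1] stand xy [-19.7  89.5] yaw -2.59 tilt [-0.0009 -0.0001] F [-0.66  0.05  1.02] gap -0.002 gf 0.5
```

The boards are solid at y = -108 and -70 and soft from -30 up. I'll confirm the edges at -50, -112 and -130.

play_rows(rows=[[[0,0,0],[0,0,-10],1],[[0,0,0],[0,35,0],1],[[0,0,0],[0,35,0],1],[[0,0,0],[0,35,0],1],[[0,0,0],[0,35,0],1],[[0,0,0],[0,0,0],1],[[0,0,0],[0,0,0],1],[[0,0,0],[0,0,5],1],[[0,0,0],[0,0,5],1],[[0,0,0],[0,0,0],1],[[0,0,0],[0,0,0],1],[[0,0,0],[0,0,0],1]])

```text
t: 8.02
tcp_pos: [0.5851, -0.0825, 0.0731]
tool_rot: [1.0, -0.021, -0.001, -0.0]
force: [-0.6, -0.7, 1.5]
finger_gap: -0.003
gripper_force: 0.5
```

play_rows(rows=[[[0,0,0],[0,0,-10],1],[[0,0,0],[0,31,0],1],[[0,0,0],[0,31,0],1],[[0,0,0],[0,0,0],1],[[0,0,0],[0,0,5],1],[[0,0,0],[0,0,5],1],[[0,0,0],[0,0,0],1],[[0,0,0],[0,0,0],1],[[0,0,0],[0,0,0],1]])

```text
t: 8.77
tcp_pos: [0.5835, -0.1464, 0.077]
tool_rot: [1.0, -0.021, 0.001, 0.002]
force: [-6.7, -3.5, 21.1]
finger_gap: -0.0
gripper_force: 10.2
```

play_rows(rows=[[[0,0,0],[0,0,-10],1],[[0,0,0],[0,18,0],1],[[0,0,0],[0,0,0],1],[[0,0,0],[0,0,0],1],[[0,0,0],[0,0,5],1],[[0,0,0],[0,0,5],1],[[0,0,0],[0,0,0],1],[[0,0,0],[0,0,0],1],[[0,0,0],[0,0,0],1]])

```text
t: 9.52
tcp_pos: [0.5815, -0.163, 0.0728]
tool_rot: [1.0, -0.022, -0.001, -0.0]
force: [-0.4, 0.7, 1.4]
finger_gap: -0.003
gripper_force: 0.5
```

```bash
python3 -c "
from h import *
rel()"
```

```text
t 9.52 tcp [ 581.5 -163.    72.8] stand xy [ -20.2 -129.1] yaw -2.52 tilt [-0.0015  0.001 ] F [-0.38  0.65  1.42] gap -0.003 gf 0.5
```

The bearer's middle is at y = -90 ± 5 mm in the stand frame (boards -120..-60 are solid). Now to the anvil.

play_rows(rows=[[[0,0,0],[0,0,-24],1],[[0,0,0],[0,0,-24],0.4],[[0,0,0],[-14,23.5,-10],0.4],[[0,0,0],[-14,23.5,0],0.4],[[0,0,0],[-14,23.5,0],0.4],[[0,0,0],[-14,23.5,0],0.4],[[0,0,0],[-14,23.5,0],0.4],[[0,0,0],[-14,23.5,0],0.4],[[0,0,0],[-14,23.5,0],0.4],[[0,0,0],[-14,23.5,0],0.4],[[0,0,5],[0,0,0],0.4],[[0,0,5],[0,0,0],0.4]])

```text
t: 10.52
tcp_pos: [0.4606, -0.3483, 0.1312]
tool_rot: [0.994, -0.113, -0.0, 0.0]
force: [-0.8, 0.7, 0.4]
finger_gap: 0.596
gripper_force: 0.0
```

play_rows(rows=[[[0,0,4.5],[0,0,0],0.4],[[0,0,0],[0,0,0],0.4],[[0,0,0],[0,0,0],0.4],[[0,0,0],[0,0,0],0.4]])

```text
t: 10.85
tcp_pos: [0.4617, -0.3464, 0.1313]
tool_rot: [0.989, -0.147, -0.0, -0.0]
force: [-0.6, -0.2, -0.6]
finger_gap: 0.601
gripper_force: 0.0
```

```bash
python3 - <<'E'
from h import *
s,M=rel()
t=np.array([461,-346.]);d=np.r_[t-s["tcp_pos"][:2]*1e3,0];print("tool d",(M.T@d).round(1))
p,dd=snapshot("side");cv2.imwrite("pics/s1.png",cv2.resize(p[210:310,290:430],(784,560),interpolation=cv2.INTER_CUBIC)[:,:,::-1])
E
```

```text
t 10.85 tcp [ 461.7 -346.4  131.3] stand xy [-131.8 -317.5] yaw -16.94 tilt [-0.0001  0.0001] F [-0.61 -0.19 -0.63] gap 0.601 gf 0.0
tool d [-0.8 -0.1  0. ]
```

View pics/s1.png

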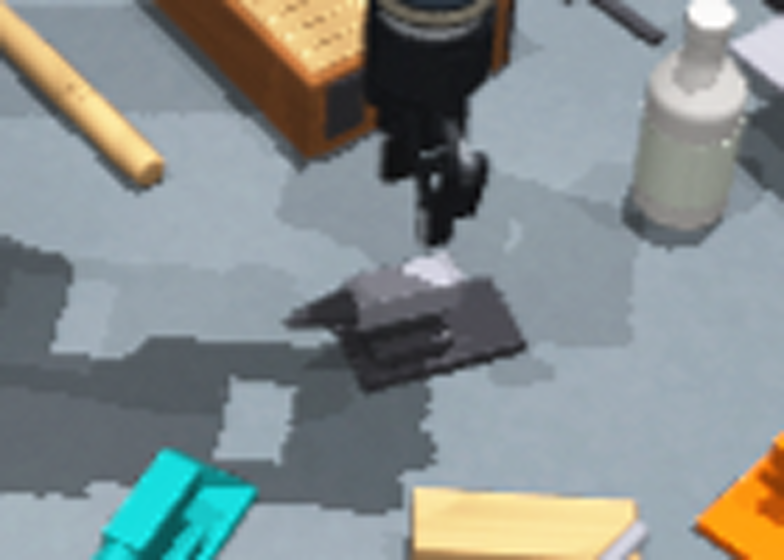

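The crop shows the open fingers (435,240) right above the anvil's bright face (435,265), with nothing near them. Descend and grip.

play_rows(rows=[[[0,0,0],[0,0,25],0.4],[[0,0,0],[0,0,25],0.4],[[0,0,0],[0,0,25],0.4],[[0,0,0],[0,0,15],0.4],[[0,0,0],[0,0,0],0.4],[[0,0,0],[0,0,0],0.4],[[0,0,0],[0,0,0],1],[[0,0,0],[0,0,0],1],[[0,0,0],[0,0,0],1],[[0,0,0],[0,0,0],1],[[0,0,0],[0,0,0],1],[[0,0,0],[0,0,0],1]], grip_force=80)

```text
t: 11.9
tcp_pos: [0.4626, -0.3468, 0.0428]
tool_rot: [0.989, -0.148, 0.001, 0.001]
force: [0.4, 2.5, 6.7]
finger_gap: 0.291
gripper_force: 80.7
```

```bash
python3 -c "
from h import *
rel()"
```

```text
t 11.90 tcp [ 462.6 -346.8   42.8] stand xy [-131.  -317.9] yaw -17.04 tilt [ 0.002  -0.0016] F [0.42 2.53 6.65] gap 0.291 gf 80.7
```

play_rows(rows=[[[0,0,0],[0,0,-5],1],[[0,0,0],[0,0,-15],1],[[0,0,0],[0,0,-20],1],[[0,0,0],[0,0,-20],1],[[0,0,0],[0,0,-20],1],[[0,0,0],[0,0,-10],1],[[0,0,0],[0,0,0],1],[[0,0,0],[0,0,0],1],[[0,0,0],[0,0,0],1]])

```text
t: 12.65
tcp_pos: [0.4605, -0.3454, 0.1296]
tool_rot: [0.989, -0.148, -0.002, -0.001]
force: [0.3, 0.7, -9.7]
finger_gap: 0.29
gripper_force: 80.3
```

```bash
python3 - <<'E'
from h import *
s,M=rel();print(s["ft_torque"])
for n,(y0,y1,x0,x1) in dict(side=(190,290,300,440),top=(170,250,370,460)).items():
    p,dd=snapshot(n);np.savez(f"pics/{n}2.npz",p=p,d=dd)
    c=cv2.resize(p[y0:y1,x0:x1],(400,300 if n=="side" else 356),interpolation=cv2.INTER_CUBIC)
    c=cv2.copyMakeBorder(c,0,360-c.shape[0],0,0,0);A=c if n=="side" else np.hstack([A,c])
cv2.imwrite("pics/lift.png",A[:,:,::-1])
E
```

```text
t 12.65 tcp [ 460.5 -345.4  129.6] stand xy [-133.1 -316.6] yaw -17.05 tilt [-0.0029  0.003 ] F [ 0.29  0.7  -9.69] gap 0.290 gf 80.3
[ 0.00637101  0.08310517 -0.00559342]
```

View pics/lift.png

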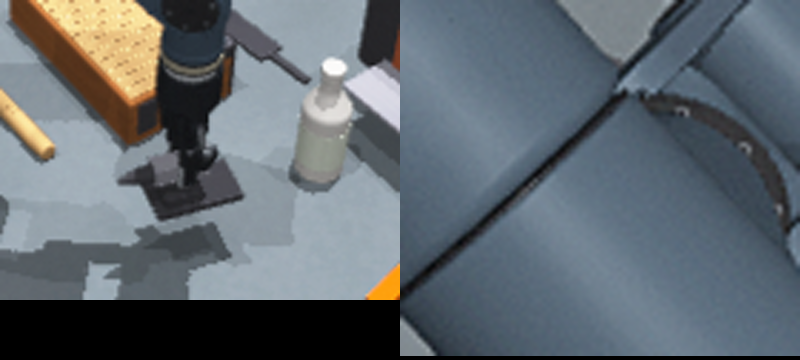

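The left crop shows the anvil hanging between the fingers, plate (200,190) roughly level; it weighs about 1 kg. In the right crop (top view) the arm hides it. I'll check level and height on the tongue with the side depth.

```bash
python3 - <<'E'
from h import *
np.set_printoptions(precision=4,suppress=True,linewidth=200)
z=np.load("pics/side2.npz");P=cloud("side",z["d"])
T=np.array([460.5,-345.4])/1e3;a=np.radians(-17)
d=P[...,:2]-T;X=d[...,0]*np.cos(a)+d[...,1]*np.sin(a);Y=-d[...,0]*np.sin(a)+d[...,1]*np.cos(a)
m=(X>.026)&(X<.068)&(abs(Y)<.028)&(P[...,2]>.07)&(P[...,2]<.13)
A=np.c_[X[m],Y[m],np.ones(m.sum())];c,*_=np.linalg.lstsq(A,P[...,2][m],rcond=None)
r=P[...,2][m]-A@c;k=abs(r)<.003;c,*_=np.linalg.lstsq(A[k],P[...,2][m][k],rcond=None)
print(m.sum(),k.sum(),"slope x,y",c[:2],"z at 40",c[2]+.04*c[0],r.std())
m=(X>-.06)&(X<.1)&(abs(Y)<.045)&(P[...,2]>.085)&(P[...,2]<.108)
print("X max",np.percentile(X[m],[99,99.9]),X[m].max(),"Y",Y[m&(X>.03)].min(),Y[m&(X>.03)].max())
E
```

```text
125 95 slope x,y [0.0007 0.0367] z at 40 0.09617578295168541 0.0029570765320261977
X max [0.0666 0.0694] 0.0695681272504592 Y -0.03251146126288892 0.029243609509827927
```

play_rows(rows=[[[0,0,-5],[0,0,-10],1],[[0,0,-5],[0,0,-10],1],[[0,0,-4.5],[0,0,0],1],[[0,0,0],[9,-23,0],1],[[0,0,0],[9,-23,0],1],[[0,0,0],[9,-23,0],1],[[0,0,0],[9,-23,0],1],[[0,0,0],[9,-23,0],1],[[0,0,0],[9,-23,0],1],[[0,0,0],[9,-23,0],1],[[0,0,0],[9,-23,0],1],[[0,0,0],[9,-23,0],1]])

```text
t: 13.75
tcp_pos: [0.5514, -0.1419, 0.15]
tool_rot: [1.0, -0.022, -0.001, -0.001]
force: [0.8, -0.5, -10.0]
finger_gap: 0.29
gripper_force: 80.6
```

play_rows(rows=[[[0,0,0],[7,-20,0],1],[[0,0,0],[0,0,0],1],[[0,0,0],[0,0,0],1],[[0,0,0],[0,0,0],1],[[0,0,0],[0,0,0],1],[[0,0,0],[0,0,0],1]])

```text
t: 14.25
tcp_pos: [0.5593, -0.1246, 0.151]
tool_rot: [1.0, -0.023, -0.0, 0.0]
force: [0.2, 0.5, -9.3]
finger_gap: 0.29
gripper_force: 81.1
```

```bash
python3 - <<'E'
from h import *
s,M=rel()
for n,(y0,y1,x0,x1) in dict(side=(150,250,280,420),top=(110,215,255,395)).items():
    p,dd=snapshot(n);np.savez(f"pics/{n}3.npz",p=p,d=dd)
    c=cv2.resize(p[y0:y1,x0:x1],(400,300),interpolation=cv2.INTER_CUBIC);A=c if n=="side" else np.hstack([A,c])
cv2.imwrite("pics/pre.png",A[:,:,::-1])
E
```

```text
t 14.25 tcp [ 559.3 -124.6  151. ] stand xy [-44.  -91.7] yaw -2.62 tilt [-0.0006  0.    ] F [ 0.18  0.46 -9.26] gap 0.290 gf 81.1
```

View pics/pre.png

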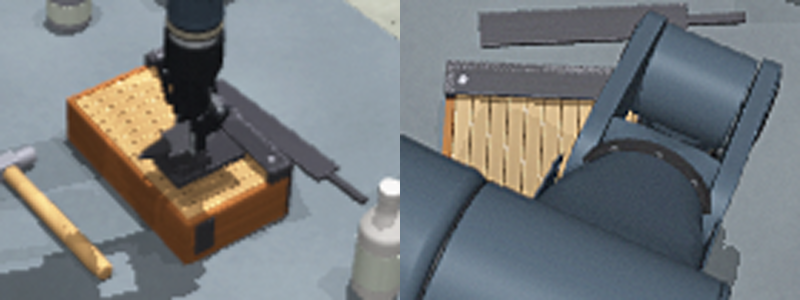

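The left crop shows the anvil over the -y part of the boards, tongue (225,150) pointing at the rail (255,140); the right crop (top view) shows only the arm. Lower to about 2 mm above the boards and slide in.

play_rows(rows=[[[0,0,0],[0,0,15],1],[[0,0,0],[0,-1,15],1],[[0,0,0],[0,-0.7,6],1],[[0,0,0],[0,0,0],1],[[0,0,0],[0,0,0],1],[[0,0,0],[0,0,0],1]])

```text
t: 14.85
tcp_pos: [0.5605, -0.1225, 0.116]
tool_rot: [1.0, -0.022, 0.001, 0.0]
force: [0.0, -0.6, -10.1]
finger_gap: 0.288
gripper_force: 81.0
```

```bash
python3 - <<'E'
from h import *
rel()
p,d=snapshot("side");P=cloud("side",d)
c,n=np.cos(SY),np.sin(SY);q=P[...,:2]-S;X=q[...,0]*c+q[...,1]*n;Y=-q[...,0]*n+q[...,1]*c;Z=P[...,2]
np.set_printoptions(precision=4,suppress=True)
m=(X>-.02)&(X<.02)&(abs(Y+.09)<.028)&(Z>.074)&(Z<.09)
A=np.c_[X[m],Y[m]+.09,np.ones(m.sum())];k,*_=np.linalg.lstsq(A,Z[m],rcond=None);print("tongue top",m.sum(),k,np.median(Z[m]))
m=(X>-.06)&(X<.05)&(abs(Y+.25*0+.02)<.03)&(Z>.05)&(Z<.08);print("boards z",np.median(Z[m]))
m=(X>.052)&(X<.085)&(abs(Y)<.13)&(Z>.08)&(Z<.1);print("rail z",np.median(Z[m]))
E
```

```text
t 14.85 tcp [ 560.5 -122.5  116. ] stand xy [-43.  -89.5] yaw -2.56 tilt [ 0.0015 -0.0007] F [  0.    -0.59 -10.14] gap 0.288 gf 81.0
tongue top 78 [-0.0157  0.026   0.0823] 0.08194175729201192
boards z 0.0695604947785462
rail z 0.0880827835266349
```

play_rows(rows=[[[0,0,0],[5,0,0.6],1],[[0,0,0],[6,0,0],1],[[0,0,0],[6,0,0],1],[[0,0,0],[6,0,0],1],[[0,0,0],[6,0,0],1],[[0,0,0],[6,0,0],1],[[0,0,0],[5,0,0],1],[[0,0,0],[0,0,0],1],[[0,0,0],[0,0,0],1],[[0,0,0],[0,0,0],1]])

```text
t: 15.73
tcp_pos: [0.5991, -0.1235, 0.1144]
tool_rot: [1.0, -0.022, -0.001, -0.0]
force: [-0.2, 0.4, -9.7]
finger_gap: 0.291
gripper_force: 81.1
```

```bash
python3 -c "
from h import *
rel()"
```

```text
t 15.73 tcp [ 599.1 -123.5  114.4] stand xy [ -4.3 -88.9] yaw -2.54 tilt [-0.0014  0.0005] F [-0.16  0.41 -9.72] gap 0.291 gf 81.1
```

play_rows(rows=[[[0,0,0],[3,0,0],1],[[0,0,0],[3,0,0],1],[[0,0,0],[2,0,0],1],[[0,0,0],[2,0,0],1],[[0,0,0],[0,0,0],1],[[0,0,0],[0,0,0],1]])

```text
t: 16.23
tcp_pos: [0.6098, -0.1242, 0.1147]
tool_rot: [1.0, -0.022, -0.0, 0.0]
force: [0.3, 0.1, -9.9]
finger_gap: 0.289
gripper_force: 81.1
```

play_rows(rows=[[[0,0,0],[1,0,0],1],[[0,0,0],[1,0,0],1],[[0,0,0],[0,0,0],1],[[0,0,0],[0,0,0],1]])

```text
t: 16.57
tcp_pos: [0.6118, -0.1243, 0.1147]
tool_rot: [1.0, -0.022, 0.0, 0.0]
force: [-0.3, -0.4, -9.7]
finger_gap: 0.289
gripper_force: 81.1
```

```bash
python3 -c "
from h import *
rel()"
```

```text
t 16.57 tcp [ 611.8 -124.3  114.7] stand xy [  8.4 -89.1] yaw -2.54 tilt [ 0.0001 -0.    ] F [-0.26 -0.35 -9.73] gap 0.289 gf 81.1
```

Continue until the stop pushes back.

play_rows(rows=[[[0,0,0],[1,0,0],1],[[0,0,0],[1,0,0],1],[[0,0,0],[0,0,0],1],[[0,0,0],[0,0,0],1]])

```text
t: 16.9
tcp_pos: [0.6134, -0.1243, 0.1146]
tool_rot: [1.0, -0.022, -0.0, -0.0]
force: [-1.4, -0.3, -9.3]
finger_gap: 0.287
gripper_force: 81.3
```

```bash
python3 -c "
from h import *
rel()"
```

```text
t 16.90 tcp [ 613.4 -124.3  114.6] stand xy [ 10.  -89.1] yaw -2.54 tilt [-0.0008  0.0001] F [-1.42 -0.35 -9.33] gap 0.287 gf 81.3
```

play_rows(rows=[[[0,0,0],[1,0,0],1],[[0,0,0],[0.5,0,0],1],[[0,0,0],[0,0,0],1],[[0,0,0],[0,0,0],1]])

```text
t: 17.23
tcp_pos: [0.6136, -0.1242, 0.1144]
tool_rot: [1.0, -0.022, -0.002, -0.0]
force: [-6.0, -0.8, -6.7]
finger_gap: 0.293
gripper_force: 81.4
```

```bash
python3 -c "
from h import *
rel()"
```

```text
t 17.23 tcp [ 613.6 -124.2  114.4] stand xy [ 10.2 -89. ] yaw -2.53 tilt [-0.0037  0.0007] F [-6.05 -0.79 -6.73] gap 0.293 gf 81.4
```

Home against the stop. Ease off slightly and lower until the boards carry it.

play_rows(rows=[[[0,0,0],[-1,0,1],1],[[0,0,0],[0,0,1],1],[[0,0,0],[0,0,0],1],[[0,0,0],[0,0,0],1]])

```text
t: 17.57
tcp_pos: [0.6136, -0.1242, 0.1126]
tool_rot: [1.0, -0.022, -0.001, -0.0]
force: [-5.1, -0.5, -7.6]
finger_gap: 0.291
gripper_force: 81.5
```

play_rows(rows=[[[0,0,0],[0,0,0.8],1],[[0,0,0],[0,0,0],1],[[0,0,0],[0,0,0],1]])

```text
t: 17.82
tcp_pos: [0.6135, -0.1242, 0.1122]
tool_rot: [1.0, -0.022, -0.001, -0.0]
force: [-5.7, 1.6, -5.2]
finger_gap: 0.292
gripper_force: 81.8
```

```bash
python3 -c "
from h import *
rel()"
```

```text
t 17.82 tcp [ 613.5 -124.2  112.2] stand xy [ 10.1 -88.9] yaw -2.52 tilt [-0.0017  0.0003] F [-5.7   1.6  -5.17] gap 0.292 gf 81.8
```

play_rows(rows=[[[0,0,0],[-0.5,0,0.8],1],[[0,0,0],[0,0,0],1],[[0,0,0],[0,0,0],1]])

```text
t: 18.07
tcp_pos: [0.6134, -0.1242, 0.112]
tool_rot: [1.0, -0.022, -0.0, -0.0]
force: [-6.5, 0.6, -3.3]
finger_gap: 0.285
gripper_force: 82.2
```

```bash
python3 -c "
from h import *
rel()"
```

```text
t 18.07 tcp [ 613.4 -124.2  112. ] stand xy [ 10.  -88.9] yaw -2.53 tilt [-0.0005  0.    ] F [-6.51  0.57 -3.3 ] gap 0.285 gf 82.2
```

It rests on solid boards at z of about 69 mm. Release and retreat upward.

play_rows(rows=[[[0,0,0],[0,0,0],0.5],[[0,0,0],[0,0,0],0.45],[[0,0,0],[0,0,0],0.4],[[0,0,0],[0,0,0],0.4],[[0,0,0],[0,0,0],0.4],[[0,0,0],[0,0,-10],0.4],[[0,0,0],[0,0,-20],0.4],[[0,0,0],[0,0,-25],0.4],[[0,0,0],[0,0,-25],0.4],[[0,0,0],[0,0,-25],0.4],[[0,0,0],[0,0,0],0.4],[[0,0,0],[0,0,0],0.4]])

```text
t: 19.07
tcp_pos: [0.615, -0.1248, 0.2188]
tool_rot: [1.0, -0.022, 0.003, 0.001]
force: [0.7, 0.8, -0.6]
finger_gap: 0.598
gripper_force: 0.0
```

play_rows(rows=[[[0,0,0],[-20,-30,-10],0.4],[[0,0,0],[-20,-30,-10],0.4],[[0,0,0],[-20,-30,-10],0.4],[[0,0,0],[-20,-30,0],0.4],[[0,0,0],[-20,-30,0],0.4],[[0,0,0],[-20,-30,0],0.4],[[0,0,0],[0,-30,0],0.4],[[0,0,0],[0,-30,0],0.4],[[0,0,0],[0,-30,0],0.4],[[0,0,0],[0,-30,0],0.4],[[0,0,0],[0,0,0],0.4]])

```text
t: 19.98
tcp_pos: [0.5062, 0.1851, 0.2451]
tool_rot: [1.0, -0.02, -0.001, -0.001]
force: [0.4, -0.2, -0.1]
finger_gap: 0.607
gripper_force: 0.0
```

```bash
python3 - <<'E'
from h import *
np.set_printoptions(precision=4,suppress=True)
rel()
for n,(y0,y1,x0,x1) in dict(side=(150,250,280,420),top=(110,215,255,395)).items():
    p,d=snapshot(n)
    c=cv2.resize(p[y0:y1,x0:x1],(400,300),interpolation=cv2.INTER_CUBIC);A=c if n=="side" else np.hstack([A,c])
    P=cloud(n,d);c,s=np.cos(SY),np.sin(SY);q=P[...,:2]-S;X=q[...,0]*c+q[...,1]*s;Y=-q[...,0]*s+q[...,1]*c;Z=P[...,2]
    m=(abs(X-.005)<.05)&(abs(Y+.09)<.03)&(Z>.125)&(Z<.145)
    if m.sum()>5:
        r=cv2.minAreaRect((np.c_[X[m],Y[m]]*1e3).astype(np.float32))
        f=(abs(X-.005)<.03)&(abs(Y+.09)<.01)&(Z>.12)&(Z<.145)
        print(n,"face z",np.median(Z[m]),r,"plane",np.linalg.lstsq(np.c_[X[f],Y[f]+.09,np.ones(f.sum())],Z[f],rcond=None)[0])
    b=(X>.033)&(X<.047)&(abs(Y+.09)<.025)&(Z<.09);print(n,"tongue top z",np.median(Z[b]),b.sum())
cv2.imwrite("pics/fin.png",A[:,:,::-1])
E
```

```text
t 19.98 tcp [506.2 185.1 245.1] stand xy [-110.6  215.3] yaw -2.30 tilt [-0.0015  0.0022] F [ 0.44 -0.2  -0.1 ] gap 0.607 gf 0.0
side face z 0.13150972842235742 ((-1.0827255249023438, -90.2924575805664), (82.10566711425781, 33.28403091430664), 3.156790256500244) plane [0.0247 0.1732 0.1321]
side tongue top z 0.07768342789782734 25
top face z 0.13327801554511332 ((-3.1608734130859375, -88.86835479736328), (83.63188934326172, 24.917795181274414), 1.8709303140640259) plane [0.0057 0.019  0.1337]
top tongue top z 0.07962837819656365 27
```

View pics/fin.png

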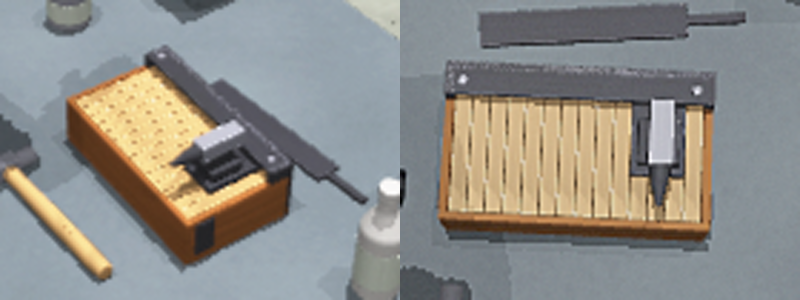

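The crops show the anvil square under the rail at (660,130), face at 133 mm, so its base sits at about 69 mm. It is level and released. Hand in.

```bash
python3 -c "
from station import *
print(sign_off())"
```

```text
the job is handed in; nothing more can be done
None
```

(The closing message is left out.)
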